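# Tip the offcuts off the tilting mirror, then hold it so the camera sees the hanger plate

### The job

Take the tilting mirror by its handle bar and tip it so that both slate offcuts lying on the glass slide off into the metal catch tray below its other edge. Then angle the mirror so that the inspection camera, looking at the middle of the glass, sees the round hanger plate on the front of the slate bird house on the wooden block. A spring lays the mirror flat when it is let go, so finish while still holding the bar steady at that angle; leave the try square, the file and the spare slate alone.

Things in the scene. Friction and masses are not known exactly. Their poses are not given: they have to be found in the camera images.
- stand: Fixed mirror stand: dark steel base and two grey uprights carrying a tilting mirror. Origin on the bench under the middle of the tilt axis. Its x axis is parallel to the tilt axis (horizontal); its +y axis points to the side of the handle bar, -y to the catch tray, the camera and the bird house.
- axis (a point): Middle of the tilt axis, 130 mm above the bench, in the face of the glass at its centre; it does not move when the mirror tilts. The glass is 131 mm along x and 150 mm across (75 mm each side of the axis), in a frame with 8 mm high rims along its two sides, open at the handle end and the tray end. The tops of the uprights (17 mm above the axis) stand at x = +-84 mm.
- mirror: The tilting mirror with its frame and handle bar. Origin at point axis, x along the tilt axis as the stand's, y towards the handle bar, z the normal of the glass face. Tilt 0: lying flat, face up, y and z as the stand's; lifting the bar tilts it up to 1.2 rad. At tilt t the normal points sin(t) to the stand's -y and cos(t) up. A weak spring and its weight lay it flat when let go (1 to 2 N at the bar).
- bar (a point): Middle of the handle bar: round steel, 14 mm thick, 116 mm long, parallel to the tilt axis, 155 mm from it and 8 mm below the plane of the glass (so 122 mm above the bench when the mirror lies flat). It can turn between the fingers. It is carried by two 8 mm rods at 52 mm either side of its middle; 72 mm are free between the bar and the mirror's frame.
- tray: Fixed open aluminium catch tray, 176 mm (stand's x) by 170 mm (stand's y), walls 35 mm high and 4 mm thick; origin at the centre of its underside, 108 mm to the stand's -y from the tilt axis; axes as the stand's.
- offcut_a_mid (a point): Centre of the smaller slate offcut, 45 x 60 x 8 mm, 60 g, lying on the glass; smooth glass, it slides off once the mirror is tilted by about 0.4 rad or less.
- offcut_a: The smaller offcut (origin at the centre of its underside).
- offcut_b_mid (a point): Centre of the larger slate offcut, 50 x 63 x 8 mm, 75 g, lying beside the other on the glass.
- offcut_b: The larger offcut (origin at the centre of its underside).
- lens (a point): Middle of the lens of the inspection camera, a black 32 mm cylinder on a bent steel arm fixed to the stand; the lens is 320 mm from the axis, 68 degrees above level on the tray's side, and looks straight at point axis.
- marker (a point): Middle of the outer face of the hanger plate, a round steel disc of 40 mm diameter on the front gable of the slate bird house, which stands on a wooden block beyond the tray and faces the mirror; its height and distance differ from start to start. The lens, the axis middle and the marker lie nearly in one upright plane square to the tilt axis.
- sight: The line of sight of the camera after the mirror: a frame without substance (only a small end collar of the axis turns with it) with its origin at point axis, whose +y axis is the ray from the lens as reflected at the middle of the glass. It turns by 2 rad for each rad of the mirror. z is square to the ray and to the tilt axis. The camera sees the marker centred when the +y axis passes through point marker; with the mirror flat it points up to the handle side.
- try_square: Try square, 120 x 216 x 16 mm, beech stock and steel blade, lying on the bench; bystander.
- file: Flat file with beech handle, 27 x 291 x 27 mm, lying on the bench; bystander.
- spare_slate: Slate gable blank with an arched top, 120 x 111 x 8 mm, lying on the bench; bystander.
Mind the look-alikes: they are no part of the job. What is shaped like the offcut_a but blue or yellow is not meant.

How it is judged:
By the outcome, as a careful person would: the job done as asked, in the order asked, and still so for the second after the job is handed in, while the arm keeps its last pose, push and grip.
It also fails if it takes over 38 s, if anything falls off the work surface, if the arm or the gripper's body presses on something with over 40 N, if the wrist force passes 120 N, or if a joint passes its speed limit or range.

### The arm

A 7-joint arm with a two-finger parallel gripper is mounted at the origin on a cart in front of the work surface, level with it; the furniture and walls round the work are solid. World frame = base frame: x ahead of the robot, y to its left, z up, the work surface at z = 0. Lengths are in m, angles in rad, forces in N, time in s.
With the tool pointing down it reaches from about 0.425 to 0.875 m from the base axis. Payload 4.7 kg.
Tool frame: the origin (TCP) lies midway between the tips of the shut fingers; the grasp point (between the pads) lies ctrl.grasp_offset behind it (ctrl.grasp_offset is the distance from the TCP to the grasp point, in m); z points along the fingers, y is the line along which they close (so a half turn about z gives the same grasp; the last joint's range is limited). The gripper opens to 87 mm and grips with 3 to 60 N. Pads are 19 mm wide; open, the fingers measure 117 mm over their backs; the gripper's body (75 mm by 190 mm) begins 51 mm behind the grasp point.
Start: joints at [1.342, 0.321, -0.07, 1.45, 0.023, 1.371, -0.057], TCP at [0.156, -0.631, 0.223] pointing down, gripper open.
Joint ranges: [-2.86, 2.86], [-0.3, 2.09], [-1.38, 1.24], [0.06, 2.45], [-1.56, 4.7], [0.09, 2.05], [-2.69, 2.69]. Speed limits (rad/s): [2.57, 2.57, 3.14, 3.14, 3.14, 3.14, 3.14].

### API

Orientations are given as a rotation vector (axis times angle).
In Python, from bench import ctrl gives the robot as it stands. The module is installed in compiled form; this text tells all that it offers.
- The arm moves only by the tool jog_arm, never from a script. Its argument "moves" is one flat list of numbers, 7 for each row, row after row: the shift along the tool's x, y, z in units of 30 cm (1.0 is 30 cm), then the turn, a rotation vector about the tool's x, y, z in units of 60 degrees (1.0 is 60 degrees), then the gripper's target within -1 to 1 (fully open at 1, half-way at 0, shut at -1). In form: [x, y, z, wx, wy, wz, fingers, x, y, z, wx, wy, wz, fingers, ...]. A call has exactly 8 rows; each row is the pose to reach, as a shift and turn from the pose commanded when the call began, along the tool's axes at that moment; what a row does not reach only later rows make up. A row lasts 1/8 s, in which the tool goes at most 62.5 mm and 10.7 degrees, less where a joint would pass 70% of its speed; a pose out of reach is approached as far as the arm can. A call with a number of a shift or a turn outside -1 to 1 is refused whole. A call with a gripper value outside its range is refused whole. The fingers move at their own pace and stop on an object; "newtons" is the grip in N (left out, the last holds). Time passes only in rows, so rows that repeat a pose let the fingers close, or fill a call up. It gives the time, the measured TCP pose, the force, the opening and the grip force at its end, in the units of the state.
- ctrl.get_state(): the state, without advancing time (a new reading comes with each control period).
- ctrl.get_image(name): name is "scene" or "top" or "wrist"; returns a dict with "pixels" (480x640x3 uint8, red, green, blue), "fx", "fy", "cx", "cy" (pixels), "xyz" and "rotation" of the camera in the world; the wrist camera has in their place "tool_from_camera" (4x4, takes a point from camera to tool coordinates, whose origin is the TCP and whose axes are the flange's). Camera axes: x right, y up, looking along -z (the intrinsics and any distortion apply to the point x, -y, -z); pixel columns grow to the right and rows downward; lengths in m; the calibration is good to about 2 mm. A picture is of the moment at which its call begins: read the wrist's pose just before it. There is no depth.
- ctrl.close_job(): hands the job in; it is judged then, once.
The state is a dict: "time": time; "joint_positions": joint angles; "qd": joint speeds; "joint_torque": joint torques, N m; "position": TCP position; "tool_rot": TCP orientation; "ft_force": force on the tool from outside, world axes, zero at the start; "torque": the same for the moment, N m; "grip_width": opening from 0.0 (shut) to 1.0 (fully open); "grip_force": force on a finger pad.
Only numpy, scipy, OpenCV 4.12 (cv2) and the standard library are available. Lean on these libraries where they do the work, as an engineer would, in place of code of your own. Each camera call takes 0.05 s, during which the arm holds its last target. There are 200 camera calls.

## Working session

There is one attempt and no reset: what is moved stays moved. The work goes in short steps, Python scripts to look and compute and a tool call to move; the robot and the scene stay as the last step left them, time stands still between calls to the robot, and variables do not carry over. Pictures are saved under pics/ and viewed, at most 10 in all, crops included, and the job is handed in when it is done.

Besides the shell and the picture viewer there is one more tool, called after ">>>" by a JSON object that holds its "op" and its "data". jog_arm: Moves the arm, as the interface text tells. Its arguments: {"type":"object","properties":{"moves":{"type":"array"},"newtons":{"type":"number"}},"required":["moves"]}

```bash
mkdir -p pics
cat > h.py <<'E'
import numpy as np, cv2
from scipy.spatial.transform import Rotation as R
from bench import ctrl
def grab(n,fn):
    s=ctrl.get_state(); im=ctrl.get_image(n); cv2.imwrite(fn,im['pixels'][:,:,::-1])
    im['state']=s; np.save(fn.replace('.png','.npy'),im,allow_pickle=True); return im
def load(fn): return np.load(fn,allow_pickle=True).item()
def cam(im):
    if 'xyz' in im: 
        r=np.array(im['rotation']); r=r if r.shape==(3,3) else R.from_rotvec(r).as_matrix()
        return np.array(im['xyz']),r
    s=im['state'];T=np.array(im['tool_from_camera']);Rt=R.from_rotvec(s['tool_rot']).as_matrix()
    return Rt@T[:3,3]+s['position'],Rt@T[:3,:3]
def ray(im,u,v):
    o,r=cam(im); d=r@np.array([(u-im['cx'])/im['fx'],-(v-im['cy'])/im['fy'],-1]); return o,d/np.linalg.norm(d)
def onz(im,u,v,z):
    o,d=ray(im,u,v); return o+d*(z-o[2])/d[2]
def proj(im,p):
    o,r=cam(im); c=r.T@(np.array(p)-o); return np.array([im['cx']-im['fx']*c[0]/c[2],im['cy']+im['fy']*c[1]/c[2]])
def tri(a,b):
    (o1,d1),(o2,d2)=a,b; t=np.linalg.lstsq(np.c_[d1,-d2],o2-o1,rcond=None)[0]
    p,q=o1+t[0]*d1,o2+t[1]*d2; return (p+q)/2,np.linalg.norm(p-q)
E
python3 - <<'E'
from h import *
for n in('scene','top'):
    im=grab(n,f'pics/{n}0.png'); print(n,{k:v for k,v in im.items() if k not in('pixels','state')})
s=ctrl.get_state();print(s,ctrl.grasp_offset)
E
```

```text
scene {'fx': 464.41547955876007, 'fy': 464.41547955876007, 'cx': 324.4488820532094, 'cy': 237.62260156885372, 'xyz': array([-0.04583322, -0.77837909,  1.40442523]), 'rotation': array([ 0.66283441, -0.22849285, -0.61718745])}
top {'fx': 587.5303444124578, 'fy': 587.5303444124578, 'cx': 323.7943654734086, 'cy': 244.54592085054944, 'xyz': array([ 0.24229665, -0.02680218,  1.83833896]), 'rotation': array([ 0.14111196, -0.14757907, -1.57364298])}
{'time': 0.1, 'joint_positions': array([ 1.34209988,  0.32173789, -0.07009697,  1.45156603,  0.02263017,
        1.37084155, -0.05691559]), 'qd': array([-5.04653597e-04,  3.36581089e-05, -5.21970943e-04, -2.29596863e-03,
        6.70841318e-04, -9.95915583e-04, -4.12208258e-04]), 'joint_torque': array([-4.65205339e-04, -4.92572558e+01, -4.05943561e-01, -3.13398528e+01,
       -6.40379847e-02,  3.95157037e-02,  4.81832558e-05]), 'position': array([ 0.15609606, -0.63044596,  0.22157161]), 'tool_rot': array([-3.11674451e+00, -3.80284762e-01,  5.25412943e-04]), 'ft_force': array([ 0.38517675, -0.03432803,  0.15577828]), 'torque': array([-0.00272467, -0.02530781,  0.03730882]), 'grip_force': 0.0, 'grip_width': 1.0006958967700583} 0.0187
```

View pics/scene0.png

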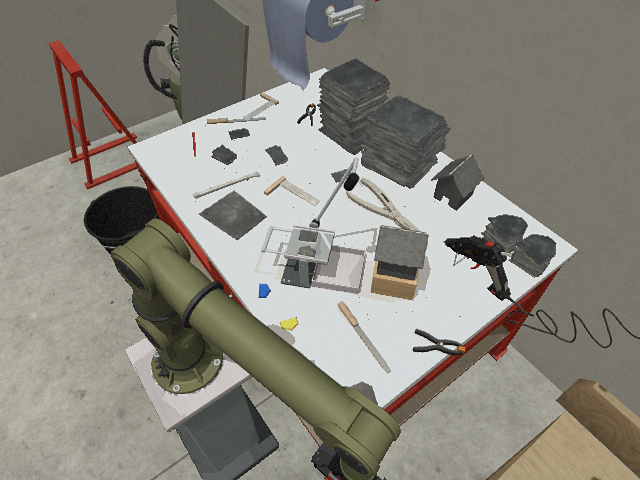

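View pics/top0.png

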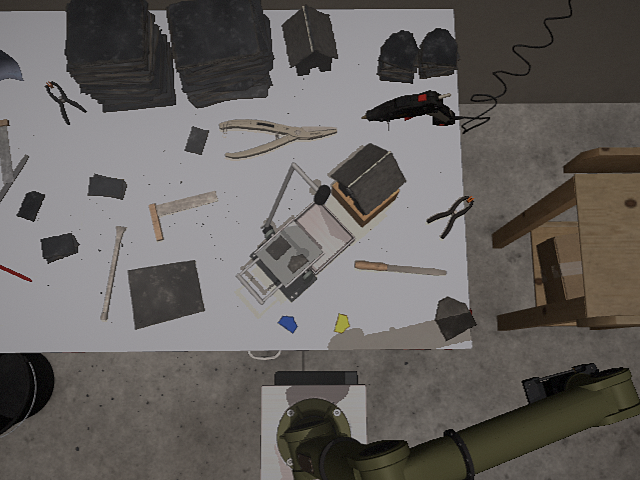

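The scene shows the mirror stand at about (305,245), the tray at (340,268) and the bird house on its wooden block at (400,262). In the top view the bar is at about (258,283), the glass at (293,252), the tray at (325,230) and the house at (367,180).

Look-alikes:
- The second house, with no block, at top (310,40): not the target.
- The blue piece at (288,323) and yellow piece at (342,322): not the offcuts.
- Loose slates at (196,140) and (107,187): not the offcuts.

The offcuts I want lie on the glass, at (283,245) and (302,262).

Run:
```python
from h import *
a=cv2.imread('pics/top0.png')[140:310,225:415]; b=cv2.imread('pics/scene0.png')[215:305,250:440]
a=cv2.resize(a,None,fx=3.5,fy=3.5,interpolation=cv2.INTER_CUBIC)
cv2.imwrite('pics/c1.png',a)
b=cv2.resize(b,None,fx=4.2,fy=4.2,interpolation=cv2.INTER_CUBIC); cv2.imwrite('pics/c2.png',b)
```

```text
(no output)
```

View pics/c1.png

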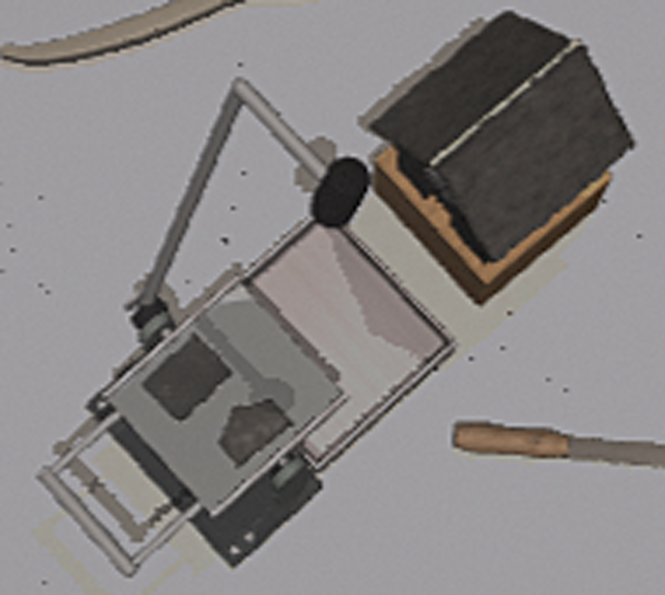

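View pics/c2.png

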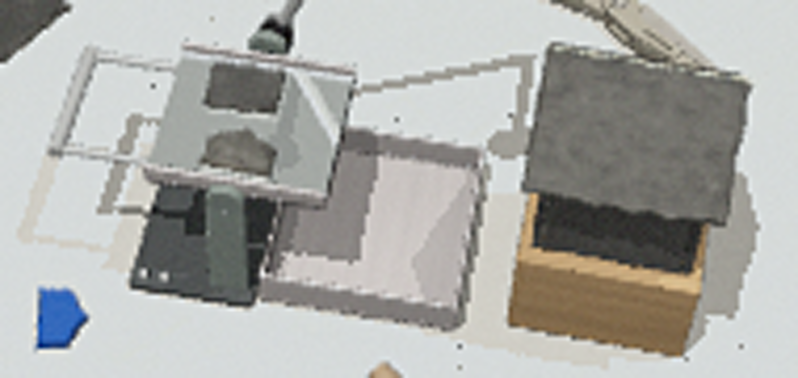

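The close crops confirm it. The bar's ends are at top (238,276) and (262,303), and scene (272,227) and (264,251). Two slates lie on the glass, and the house on the block has its front turned to the tray. The hanger plate itself is hidden in both views.

Run:
```python
from h import *
t=load('pics/top0.png'.replace('png','npy'));s=load('pics/scene0.npy')
T=lambda u,v:(225+(u+.5)/3.5-.5,140+(v+.5)/3.5-.5)
S=lambda u,v:(250+(u+.5)/4.2-.5,215+(v+.5)/4.2-.5)
P={}
for n,a,b in[('barL',(45,475),(92,50)),('barR',(130,570),(57,152)),('trayR',(452,345),(465,325)),('trayL',(330,228),(485,155)),('trayN',(318,468),(262,297)),
  ('ridgeF',(432,163),(555,45)),('ridgeB',(577,43),(748,82)),('blockN',(482,303),(510,325))]:
    p,e=tri(ray(t,*T(*a)),ray(s,*S(*b))); P[n]=p; print(n,p.round(4),round(e,4))
for n,a,z in[('barL',(45,475),.122),('barR',(130,570),.122),('trayR',(452,345),.035),('trayN',(318,468),.035)]:
    print(n,onz(t,*T(*a),z).round(4))
for n,b,z in[('barL',(92,50),.122),('barR',(57,152),.122),('trayR',(465,325),.035),('trayL',(485,155),.035),('trayN',(262,297),.035)]:
    print('S',n,onz(s,*S(*b),z).round(4))
```

```text
barL [0.4722 0.2187 0.1221] 0.0032
barR [0.3918 0.1477 0.1132] 0.0014
trayR [ 0.6079 -0.1336 -0.0045] 0.0077
trayL [ 0.7119 -0.0252  0.0383] 0.0167
trayN [ 0.491  -0.0083 -0.0052] 0.0027
ridgeF [ 0.7    -0.1044  0.2697] 0.006
ridgeB [ 0.7963 -0.2207  0.269 ] 0.0005
blockN [ 0.6421 -0.1594 -0.0021] 0.0018
barL [0.4708 0.2194 0.122 ]
barR [0.3905 0.1471 0.122 ]
trayR [ 0.5967 -0.1296  0.035 ]
trayN [ 0.4867 -0.0092  0.035 ]
S barL [0.4738 0.2182 0.122 ]
S barR [0.3895 0.1412 0.122 ]
S trayR [ 0.5931 -0.1531  0.035 ]
S trayL [ 0.7219 -0.0264  0.035 ]
S trayN [ 0.4744 -0.0298  0.035 ]
```

```bash
cat >> h.py <<'E'
YAW=np.deg2rad(41.0); SX=np.array([np.cos(YAW),np.sin(YAW),0]); SY=np.array([-np.sin(YAW),np.cos(YAW),0])
def Rt(tilt):  # tool y = -SY, tool z down tilted to -SY by tilt
    z=np.array([0,0,-1.])*np.cos(tilt)-SY*np.sin(tilt); x=SX; y=np.cross(z,x); return np.c_[x,y,z]
def plan(p,Rm,s=None):
    s=s or ctrl.get_state(); R0=R.from_rotvec(s['tool_rot']).as_matrix()
    d=R0.T@(np.array(p)-s['position'])/.3; w=R.from_matrix(R0.T@Rm).as_rotvec()/np.deg2rad(60)
    print('mv',d.round(3),w.round(3))
E
python3 - <<'E'
from h import *
w=grab('wrist','pics/w0.png'); print(w['fx'],w['cx'],w['cy'],np.array(w['tool_from_camera']).round(3))
plan([.42,-.38,.45],Rt(0)); print(Rt(0).round(3))
E
```

```text
390.752916771342 316.1711811344234 245.2359748622591 [[ 0.     0.953  0.304  0.084]
 [ 1.    -0.    -0.    -0.001]
 [ 0.     0.304 -0.953 -0.163]
 [ 0.     0.     0.     1.   ]]
mv [ 1.054 -0.6   -0.76 ] [-0.001 -0.    -0.451]
[[ 0.755  0.656  0.   ]
 [ 0.656 -0.755  0.   ]
 [ 0.     0.    -1.   ]]
```

>>> {"op": "jog_arm", "data": {"moves": [1.0, -0.6, -0.76, 0, 0, -0.45, 1, 1.0, -0.6, -0.76, 0, 0, -0.45, 1, 1.0, -0.6, -0.76, 0, 0, -0.45, 1, 1.0, -0.6, -0.76, 0, 0, -0.45, 1, 1.0, -0.6, -0.76, 0, 0, -0.45, 1, 1.0, -0.6, -0.76, 0, 0, -0.45, 1, 1.0, -0.6, -0.76, 0, 0, -0.45, 1, 1.0, -0.6, -0.76, 0, 0, -0.45, 1]}}

```text
time: 1.15
position: [0.4073, -0.3812, 0.4527]
tool_rot: [2.937, 1.107, 0.004]
ft_force: [0.5, -0.1, -0.5]
grip_width: 1.0
grip_force: 0.0
```

Run:
```python
from h import *
s=ctrl.get_state();print(s['time'],s['position'],s['joint_positions'].round(2))
plan([.47,-.13,.5],Rt(.3))
```

```text
1.15 [ 0.40733549 -0.38119569  0.45267613] [ 1.01  0.13 -0.35  1.23  0.05  1.78 -0.18]
mv [ 0.71  -0.49  -0.158] [-0.283 -0.002  0.005]
```

Run:
```python
from h import *
plan([.45,.02,.52],Rt(.5))
```

```text
mv [ 0.99  -0.91  -0.226] [-0.474 -0.003  0.005]
```

>>> {"op": "jog_arm", "data": {"moves": [0.99, -0.91, -0.23, -0.47, 0, 0, 1, 0.99, -0.91, -0.23, -0.47, 0, 0, 1, 0.99, -0.91, -0.23, -0.47, 0, 0, 1, 0.99, -0.91, -0.23, -0.47, 0, 0, 1, 0.99, -0.91, -0.23, -0.47, 0, 0, 1, 0.99, -0.91, -0.23, -0.47, 0, 0, 1, 0.99, -0.91, -0.23, -0.47, 0, 0, 1, 0.99, -0.91, -0.23, -0.47, 0, 0, 1]}}

```text
time: 2.15
position: [0.4491, 0.018, 0.5192]
tool_rot: [2.502, 0.935, 0.233]
ft_force: [0.2, 0.4, 0.3]
grip_width: 0.999
grip_force: 0.0
```

Run:
```python
from h import *
w=grab('wrist','pics/w1.png'); s=w['state'];print(s['time'],s['position'],s['tool_rot'],s['joint_positions'].round(2)); print(cam(w)[0], proj(w,[.69,-.1,.2]),proj(w,[.534,.066,.13]))
plan([.43,.16,.40],Rt(.6))
```

```text
2.15 [0.44910966 0.01803623 0.51922965] [2.50221676 0.93455509 0.23349265] [-0.09 -0.27 -0.29  1.55  0.39  1.67 -1.15]
[0.4625229  0.13227644 0.66272574] [366.09537372 104.97108061] [182.98707381 111.20510296]
mv [ 0.248 -0.521  0.179] [-0.104 -0.007  0.007]
```

View pics/w1.png

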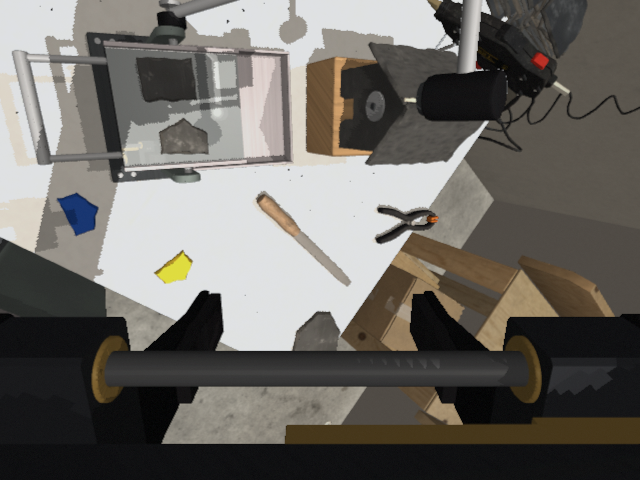

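The wrist view shows the hanger plate at about (374,107) on the gable of the house on the block. Both offcuts are on the glass at (166,79) and (185,136), and the bar runs from (22,55) to (43,162). I'll take a second view on the way to the bar.

>>> {"op": "jog_arm", "data": {"moves": [0.25, -0.52, 0.18, -0.1, 0, 0, 1, 0.25, -0.52, 0.18, -0.1, 0, 0, 1, 0.25, -0.52, 0.18, -0.1, 0, 0, 1, 0.25, -0.52, 0.18, -0.1, 0, 0, 1, 0.25, -0.52, 0.18, -0.1, 0, 0, 1, 0.25, -0.52, 0.18, -0.1, 0, 0, 1, 0.25, -0.52, 0.18, -0.1, 0, 0, 1, 0.25, -0.52, 0.18, -0.1, 0, 0, 1]}}

```text
time: 3.2
position: [0.4334, 0.15, 0.3988]
tool_rot: [2.407, 0.896, 0.277]
ft_force: [0.1, -0.4, 0.1]
grip_width: 0.998
grip_force: 0.0
```

Run:
```python
from h import *
w=grab('wrist','pics/w2.png'); s=w['state'];print(s['time'],s['position'],s['tool_rot'],s['joint_positions'].round(2)); print(cam(w)[0], proj(w,[.69,-.1,.2]),proj(w,[.534,.066,.13]))
```

```text
3.2 [0.4333684 0.1500161 0.3987617] [2.40705186 0.89613058 0.27708303] [-0.19 -0.2  -0.56  1.75  0.49  1.58 -1.6 ]
[0.43721992 0.27513428 0.53355254] [454.28720553 163.47650449] [278.63437409 178.01963682]
```

View pics/w2.png

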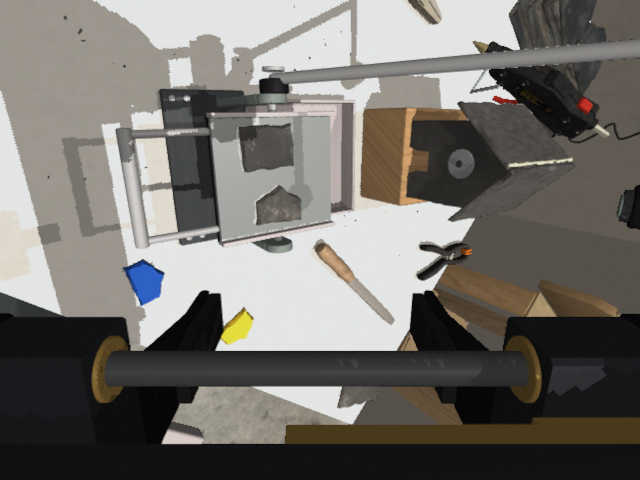

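The second view shows the plate at about (460,163), the bar from (124,131) to (141,247), and both offcuts still on the glass.

Run:
```python
from h import *
a,b=load('pics/w1.npy'),load('pics/w2.npy')
c=[]
for im,(u,v),r in((a,(374,107),16),(b,(460,163),18)):
    g=cv2.cvtColor(im['pixels'],cv2.COLOR_RGB2GRAY)[v-r:v+r,u-r:u+r]
    th,m=cv2.threshold(g,0,255,cv2.THRESH_OTSU)
    cs=cv2.findContours(m,cv2.RETR_EXTERNAL,cv2.CHAIN_APPROX_NONE)[0]
    k=max(cs,key=lambda q:cv2.contourArea(q)*(cv2.pointPolygonTest(q,(r,r),False)>=0))
    e=cv2.fitEllipse(k); print(th,cv2.contourArea(k),e); c.append((u-r+e[0][0],v-r+e[0][1]))
M,e=tri(ray(a,*c[0]),ray(b,*c[1])); print('marker',M,e)
A=[]
for p,q in(((22,55),(124,131)),((43,162),(141,247))):
    P,e=tri(ray(a,*p),ray(b,*q)); z1,z2=onz(a,*p,.122),onz(b,*q,.122); print('bar',P.round(4),round(e,4),z1.round(4),z2.round(4)); A.append((z1+z2)/2)
d=A[0]-A[1]; print(np.linalg.norm(d),np.rad2deg(np.arctan2(d[1],d[0])),sum(A)/2)
mid=sum(A)/2; ax=mid-.155*SY; ax[2]=.13
v=M-ax; print('axis',ax,'marker in stand',v@SX,v@SY,v[2])
el=np.arctan2(v[2],-v@SY); t=np.pi/2-(np.deg2rad(68)+el)/2; print('el',el,'tilt',t)
```

```text
59.0 426.5 ((16.916847229003906, 14.65176773071289), (18.3624267578125, 29.74115562438965), 7.104682922363281)
63.0 579.5 ((18.76535987854004, 18.336156845092773), (25.611902236938477, 28.941551208496094), 13.242856979370117)
marker [ 0.69959061 -0.11213191  0.19888725] 0.00026318414296979775
bar [0.4731 0.2197 0.1175] 0.0003 [0.4729 0.2189 0.122 ] [0.4729 0.2203 0.122 ]
bar [0.3891 0.1477 0.1266] 0.0017 [0.3893 0.1479 0.122 ] [0.3877 0.1462 0.122 ]
0.11131234596754647 40.67453498676482 [0.43067382 0.18331925 0.122     ]
axis [0.53236297 0.06633926 0.13      ] marker in stand 0.009120678064707193 -0.24440510800510948 0.06888725125746623
el 0.27472971821209563 tilt 0.8400195220107767
```

Run:
```python
from h import *
plan([.4307,.1833,.20],Rt(0))
```

```text
mv [ 0.065 -0.446  0.497] [ 0.57  -0.    -0.002]
```

>>> {"op": "jog_arm", "data": {"moves": [0.065, -0.446, 0.497, 0.57, 0, 0, 1, 0.065, -0.446, 0.497, 0.57, 0, 0, 1, 0.065, -0.446, 0.497, 0.57, 0, 0, 1, 0.065, -0.446, 0.497, 0.57, 0, 0, 1, 0.065, -0.446, 0.497, 0.57, 0, 0, 1, 0.065, -0.446, 0.497, 0.57, 0, 0, 1, 0.065, -0.446, 0.497, 0.57, 0, 0, 1, 0.065, -0.446, 0.497, 0.57, 0, 0, 1]}}

```text
time: 4.25
position: [0.4305, 0.1843, 0.2009]
tool_rot: [2.942, 1.1, 0.004]
ft_force: [0.4, 0.8, 0.5]
grip_width: 0.999
grip_force: 0.0
```

Run:
```python
from h import *
w=grab('wrist','pics/w3.png'); s=w['state'];print(s['time'],s['position'],s['tool_rot'],s['joint_positions'].round(2))
for k in(-.058,.058): print(proj(w,np.array([.4307,.1833,.122])+k*SX))
plan([.4307,.1833,.1033],Rt(0))
```

```text
4.25 [0.43050341 0.18431615 0.2008989 ] [2.94185936 1.09998143 0.00352303] [-0.12 -0.04 -0.33  1.9  -0.01  1.28 -1.3 ]
[318.45837453 335.46416583]
[318.88062592 167.74329777]
mv [-0.001  0.002  0.324] [ 0.001 -0.001 -0.   ]
```

View pics/w3.png

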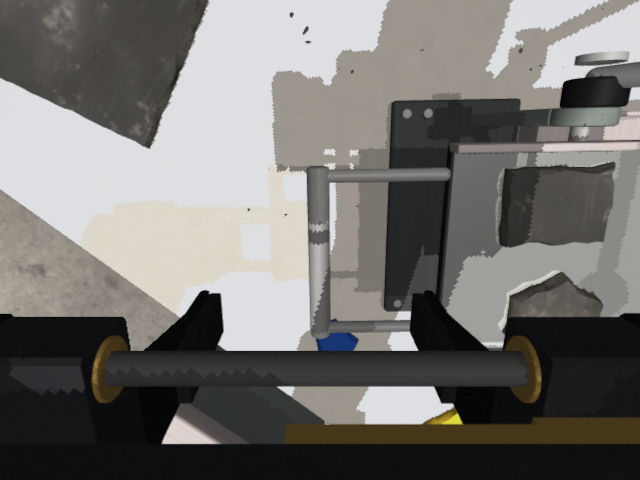

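The bar shows at (317,168) to (320,337), within about 2 px of prediction and midway between the fingers. I'll go down and close.

>>> {"op": "jog_arm", "data": {"moves": [0, 0, 0.15, 0, 0, 0, 1, 0, 0, 0.25, 0, 0, 0, 1, 0, 0, 0.32, 0, 0, 0, 1, 0, 0, 0.324, 0, 0, 0, 1, 0, 0, 0.324, 0, 0, 0, -1, 0, 0, 0.324, 0, 0, 0, -1, 0, 0, 0.324, 0, 0, 0, -1, 0, 0, 0.324, 0, 0, 0, -1], "newtons": 25}}

```text
time: 5.3
position: [0.4306, 0.1836, 0.1029]
tool_rot: [2.943, 1.098, 0.001]
ft_force: [-0.2, -0.3, 0.4]
grip_width: 0.632
grip_force: 0.0
```

>>> {"op": "jog_arm", "data": {"moves": [0, 0, 0, 0, 0, 0, -1, 0, 0, 0, 0, 0, 0, -1, 0, 0, 0, 0, 0, 0, -1, 0, 0, 0, 0, 0, 0, -1, 0, 0, 0, 0, 0, 0, -1, 0, 0, 0, 0, 0, 0, -1, 0, 0, 0, 0, 0, 0, -1, 0, 0, 0, 0, 0, 0, -1], "newtons": 25}}

```text
time: 6.3
position: [0.4312, 0.1825, 0.1026]
tool_rot: [2.942, 1.096, 0.001]
ft_force: [3.6, -4.2, -0.4]
grip_width: 0.152
grip_force: 24.9
```

Run:
```python
from h import *
s=ctrl.get_state();print(s['time'],s['position'],s['tool_rot'],s['ft_force'],s['grip_width']*.087,s['grip_force'])
R0=R.from_rotvec(s['tool_rot']).as_matrix()
for t in np.arange(.1,1.01,.1).tolist()+[.84]:
    f=lambda t:SY*(.155*np.cos(t)+.008*np.sin(t))+np.array([0,0,1])*(.155*np.sin(t)-.008*np.cos(t))
    print(round(t,2),(R0.T@(f(t)-f(0))/.3).round(3))
```

```text
6.3 [0.43119074 0.18248677 0.10260491] [2.94240163e+00 1.09644663e+00 1.40361367e-03] [ 3.57024622 -4.18135372 -0.4022748 ] 0.01326560994743371 24.93638549465686
0.1 [ 0.     0.    -0.052]
0.2 [ 0.     0.005 -0.103]
0.3 [ 0.     0.015 -0.154]
0.4 [ 0.     0.031 -0.203]
0.5 [ 0.     0.051 -0.251]
0.6 [ 0.     0.076 -0.296]
0.7 [ 0.     0.105 -0.339]
0.8 [ 0.     0.138 -0.378]
0.9 [ 0.001  0.175 -0.415]
1.0 [ 0.001  0.216 -0.447]
0.84 [ 0.     0.153 -0.393]
```

The bar is held (13.3 mm opening, 25 N). I'll tilt to 0.4 rad first.

>>> {"op": "jog_arm", "data": {"moves": [0, 0.003, -0.026, 0, 0, 0, -1, 0, 0.004, -0.052, 0, 0, 0, -1, 0, 0.006, -0.078, 0, 0, 0, -1, 0, 0.009, -0.103, 0, 0, 0, -1, 0, 0.013, -0.129, 0, 0, 0, -1, 0, 0.019, -0.154, 0, 0, 0, -1, 0, 0.026, -0.179, 0, 0, 0, -1, 0, 0.034, -0.203, 0, 0, 0, -1]}}

```text
time: 7.3
position: [0.4378, 0.175, 0.1637]
tool_rot: [2.943, 1.097, 0.002]
ft_force: [6.4, -3.8, -5.7]
grip_width: 0.146
grip_force: 25.3
```

```bash
cat >> h.py <<'E'
P0=np.array([.4312,.1825,.1026]); BAR=lambda t:SY*(.155*np.cos(t)+.008*np.sin(t))+np.array([0,0,1])*(.155*np.sin(t)-.008*np.cos(t))
def tilt(s):
    from scipy.optimize import minimize_scalar as m
    d=s['position']-P0; return m(lambda t:np.sum((BAR(t)-BAR(0)-d)**2),bounds=(-.1,1.3),method='bounded').x
def rel(ts,s):
    R0=R.from_rotvec(s['tool_rot']).as_matrix(); t0=tilt(s)
    for t in ts: print(round(t,3),(R0.T@(BAR(t)-BAR(t0))/.3).round(4))
E
python3 - <<'E'
from h import *
s=ctrl.get_state();print(s['time'],s['position'],s['ft_force'],s['torque'],s['grip_force'],s['grip_width'],tilt(s), s['position']-P0-BAR(tilt(s))+BAR(0))
rel(np.linspace(.4,.84,9),s)
E
```

```text
7.3 [0.43781046 0.17496207 0.16372436] [ 6.41506955 -3.75051984 -5.74128499] [-0.74779677 -1.35568634  0.10121077] 25.272830575704575 0.14648700110955137 0.4028121834328733 [ 0.00052893 -0.00054193 -0.00027703]
0.4 [-0.     -0.0005  0.0014]
0.455 [ 0.      0.01   -0.0251]
0.51 [ 0.0001  0.0219 -0.0509]
0.565 [ 0.0001  0.0352 -0.076 ]
0.62 [ 0.0002  0.0499 -0.1004]
0.675 [ 0.0002  0.0659 -0.1239]
0.73 [ 0.0002  0.0832 -0.1465]
0.785 [ 0.0003  0.1017 -0.1682]
0.84 [ 0.0003  0.1213 -0.1887]
```

>>> {"op": "jog_arm", "data": {"moves": [0, 0.012, -0.025, 0, 0, 0, -1, 0, 0.024, -0.051, 0, 0, 0, -1, 0, 0.037, -0.076, 0, 0, 0, -1, 0, 0.052, -0.1, 0, 0, 0, -1, 0, 0.068, -0.124, 0, 0, 0, -1, 0, 0.085, -0.147, 0, 0, 0, -1, 0, 0.104, -0.168, 0, 0, 0, -1, 0, 0.123, -0.189, 0, 0, 0, -1]}}

```text
time: 8.3
position: [0.4634, 0.1462, 0.2185]
tool_rot: [2.942, 1.095, 0.004]
ft_force: [15.6, -4.0, -17.9]
grip_width: 0.146
grip_force: 26.1
```

Run:
```python
from h import *
s=ctrl.get_state();print(s['time'],s['position'],s['ft_force'],s['torque'],s['grip_force'],s['grip_width'],tilt(s), s['position']-P0-BAR(tilt(s))+BAR(0))
t=grab('top','pics/t1.png');sc=grab('scene','pics/s1.png')
a=cv2.resize(cv2.imread('pics/t1.png')[150:320,220:420],(560,476),interpolation=cv2.INTER_CUBIC)
b=cv2.resize(cv2.imread('pics/s1.png')[205:305,250:350],(240,240),interpolation=cv2.INTER_CUBIC)
w=grab('wrist','pics/w4.png'); c=cv2.resize(cv2.imread('pics/w4.png'),(240,180))
o=np.zeros((476,800,3),np.uint8);o[:,:560]=a;o[:240,560:]=b;o[240:420,560:]=c;cv2.imwrite('pics/m1.png',o)
```

```text
8.3 [0.46344074 0.14618565 0.21854972] [ 15.60850268  -3.97867218 -17.86575881] [-0.64439738 -3.04007636  0.23929795] 26.067611776843478 0.14614741703460837 0.8440007367880153 [ 0.00204406 -0.00157704 -0.00256711]
```

View pics/m1.png

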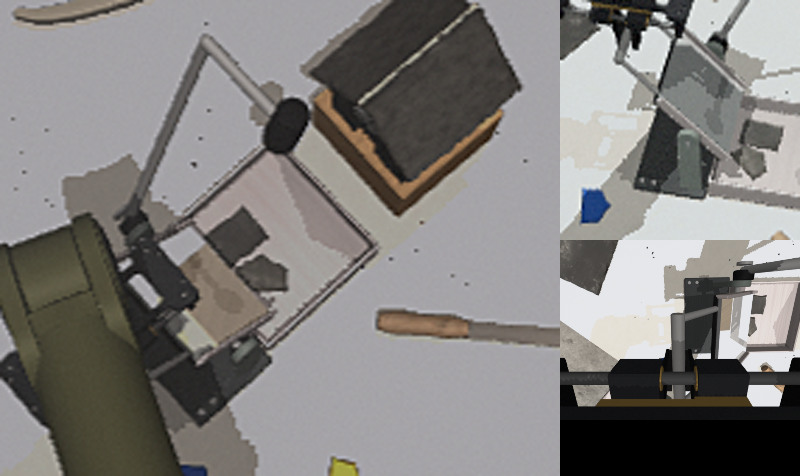

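Both offcuts have left the glass: they are in the tray at composite (238,232) and (265,275), and the mirror is tilted. The 22 N side force is radial, so I'll ease inward by about 3.5 mm to relax it before measuring the tilt.

>>> {"op": "jog_arm", "data": {"moves": [-0.002, 0.004, 0.004, 0, 0, 0, -1, -0.003, 0.008, 0.008, 0, 0, 0, -1, -0.003, 0.008, 0.008, 0, 0, 0, -1, -0.003, 0.008, 0.008, 0, 0, 0, -1, -0.003, 0.008, 0.008, 0, 0, 0, -1, -0.003, 0.008, 0.008, 0, 0, 0, -1, -0.003, 0.008, 0.008, 0, 0, 0, -1, -0.003, 0.008, 0.008, 0, 0, 0, -1]}}

```text
time: 9.45
position: [0.4629, 0.1469, 0.2175]
tool_rot: [-2.942, -1.099, -0.004]
ft_force: [6.5, 1.8, -7.6]
grip_width: 0.141
grip_force: 25.3
```

Run:
```python
from h import *
s=ctrl.get_state();d=s['position']-P0;print(s['time'],s['position'],s['ft_force'],s['grip_force'],tilt(s),'stand disp',d@SX,d@SY,d[2])
grab('top','pics/t2.png');grab('scene','pics/s2.png');grab('wrist','pics/w5.png')
o=np.zeros((600,800,3),np.uint8)
r=lambda f,y,x,h,w,k:cv2.resize(cv2.imread(f)[y:y+h,x:x+w],None,fx=k,fy=k,interpolation=cv2.INTER_CUBIC)
o[:360,:480]=r('pics/w5.png',30,320,180,240,2)   # wrist
o[:300,480:800]=r('pics/s2.png',205,265,75,80,4)
o[360:600,:440]=r('pics/t2.png',215,255,60,110,4)
cv2.imwrite('pics/m2.png',o)
w=load('pics/w5.npy'); print(cam(w)[0])
ax=s['position']-R.from_rotvec(s['tool_rot']).as_matrix()[:,2]*.0187-BAR(.844); print('axis est',ax)
for t in(.82,.867):
  for y,x in((.075,.0655),(.075,-.0655),(-.075,.0655),(-.075,-.0655)):
    p=np.array([.5324,.0663,.13])+x*SX+y*(SY*np.cos(t)+np.array([0,0,1])*np.sin(t)); print(t,x,y,*[proj(load(f'pics/{n}.npy'),p).round(1) for n in('w5','s2','t2')])
```

```text
9.45 [0.46286382 0.14694409 0.21747169] [ 6.48557513  1.79537385 -7.6173    ] 25.32812223359656 0.8345357202617096 stand disp 0.000570207874822824 -0.04760772247748191 0.11487168947820045
[0.52603822 0.20295378 0.38050251]
axis est [0.53431903 0.06466028 0.12565485]
0.82 0.0655 0.075 [430.3 162.9] [298.7 217.4] [259.9 245.4]
0.82 -0.0655 0.075 [410.8 387.4] [289.2 245.8] [289.9 279.5]
0.82 0.0655 -0.075 [524.8 148.4] [326.8 241.8] [289.1 230.2]
0.82 -0.0655 -0.075 [500.3 304.8] [319.1 270.2] [317.3 261.8]
0.867 0.0655 0.075 [437.  163.4] [299.4 217.1] [260.5 244.6]
0.867 -0.0655 0.075 [416.2 390. ] [290.  245.5] [290.5 278.8]
0.867 0.0655 -0.075 [519.8 148.2] [326.1 242.1] [288.5 230.9]
0.867 -0.0655 -0.075 [496.1 303.6] [318.4 270.4] [316.7 262.5]
```

View pics/m2.png

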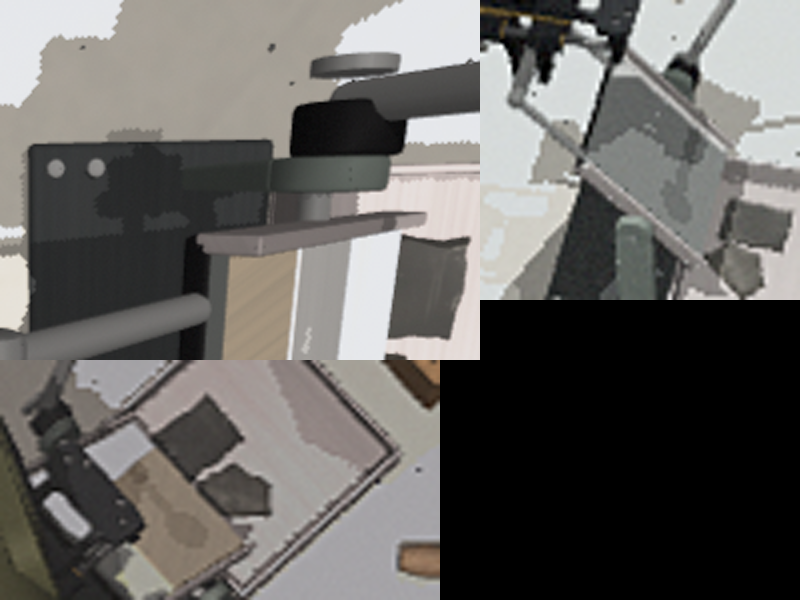

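The offcuts lie in the tray, beyond the mirror's lower edge, at composite top (205,435) and (240,490). The glass edges in the wrist crop, about x=433 (upper) and x=520 (lower) full-frame, let me check the tilt independently.

Run:
```python
from h import *
from scipy.optimize import least_squares
w=load('pics/w5.npy'); g=cv2.cvtColor(w['pixels'],cv2.COLOR_RGB2GRAY).astype(float)
print(g[185,405:445].astype(int)); print(g[165,505:535].astype(int)); print(g[185,505:535].astype(int))
E_=[]
for rows,c0,c1,y in((range(168,200,2),424,442,.075),(range(158,194,2),510,528,-.075)):
    for v in rows:
        q=np.abs(np.convolve(g[v,c0:c1],[1,1,-1,-1],'valid')); E_.append((c0+q.argmax()+1.5,v,y))
E_=np.array(E_)
def res(p):
    t,sy=p; o=[]
    for u,v,y in E_:
        f=lambda x:proj(w,np.array([.5324,.0663,.13])+sy*SY+x*SX+y*(SY*np.cos(t)+np.array([0,0,1])*np.sin(t)))
        a,b=f(-.06),f(.06); o.append(a[0]+(b[0]-a[0])*(v-a[1])/(b[1]-a[1])-u)
    return o
r=least_squares(res,[.84,0],loss='soft_l1'); print(r.x,np.round(res(r.x),1))
for t in (.82,.84,.86): print(t,least_squares(lambda p:res([t,p[0]]),[0]).cost)
# sight aim for the tilt, over plausible axis
M=np.array([.69959,-.11213,.19889])
for sy in(0,r.x[1]):
    v=M-(np.array([.5324,.0663,.13])+sy*SY); el=np.arctan2(v[2],-v@SY); print('need',np.pi/2-(np.deg2rad(68)+el)/2)
```

```text
[111 111 112 111 112 113 113 113 113 113 114 113 114 113 113 112 111 111
 110 107  97  83  83  83  85  83  84 103 139 149 151 149 147 145 143 143
 143 144 143 145]
[231 231 232 232 232 232 232 232 232 232 232 232 210 111  82  82  81  81
  83  82  83  84  85  84  84  84  85  84  85  86]
[232 232 231 232 231 231 232 232 231 223 166  83  82  83  84  83  83  81
  81  84  84  83  83  84  83  82  82  84  89  88]
[8.54618560e-01 4.33489053e-04] [ 0.4  0.2  0.  -0.1 -0.3  0.5  0.3  0.2 -0.  -0.2 -0.4 -0.6  0.3  0.1
 -0.1 -0.3  0.5  0.2 -0.1  0.6  0.3  0.  -0.3  0.4  0.1 -0.2 -0.5  0.2
 -0.1 -0.4  0.3 -0.1 -0.4 -0.7]
0.82 283.79849577331225
0.84 52.42984894940084
0.86 8.75480770842148
need 0.8399845147364042
need 0.8402158020650392
```

The edges give a tilt of 0.855 rad, and the axis agrees to 0.4 mm. The sight needs 0.840 rad, so I'll lower the bar by about 2.3 mm along its arc.

>>> {"op": "jog_arm", "data": {"moves": [0, -0.003, 0.003, 0, 0, 0, -1, 0, -0.006, 0.005, 0, 0, 0, -1, 0, -0.006, 0.005, 0, 0, 0, -1, 0, -0.006, 0.005, 0, 0, 0, -1, 0, -0.006, 0.005, 0, 0, 0, -1, 0, -0.006, 0.005, 0, 0, 0, -1, 0, -0.006, 0.005, 0, 0, 0, -1, 0, -0.006, 0.005, 0, 0, 0, -1]}}

```text
time: 10.6
position: [0.4619, 0.148, 0.2161]
tool_rot: [-2.942, -1.099, -0.005]
ft_force: [7.5, 1.4, -6.1]
grip_width: 0.141
grip_force: 25.3
```

```bash
cat > fit.py <<'E'
from h import *
import sys
from scipy.optimize import least_squares
w=grab('wrist',sys.argv[1]); g=cv2.cvtColor(w['pixels'],cv2.COLOR_RGB2GRAY).astype(float)
E_=[]
for rows,c0,c1,y in((range(168,200,2),424,440,.075),(range(158,194,2),510,530,-.075)):
    for v in rows:
        q=np.abs(np.convolve(g[v,c0:c1],[1,1,-1,-1],'valid')); E_.append((c0+q.argmax()+1.5,v,y))
def res(p):
    t,sy=p; o=[]
    for u,v,y in E_:
        f=lambda x:proj(w,np.array([.5324,.0663,.13])+sy*SY+x*SX+y*(SY*np.cos(t)+np.array([0,0,1])*np.sin(t)))
        a,b=f(-.06),f(.06); o.append(a[0]+(b[0]-a[0])*(v-a[1])/(b[1]-a[1])-u)
    return o
r=least_squares(res,[.84,0],loss='soft_l1'); print(r.x,np.abs(res(r.x)).max())
s=w['state'];print(s['time'],s['position'],s['ft_force'],s['grip_force'],s['qd'].round(4))
E
python3 fit.py pics/w6.png
```

```text
[8.41747901e-01 4.65542654e-04] 0.630432848267219
10.6 [0.46190749 0.14799388 0.21605814] [ 7.46109305  1.37764513 -6.12870826] 25.313430622204578 [ 0.0009  0.0006  0.0003 -0.0013 -0.0013 -0.0001  0.0015]
```

Tilt is 0.842 rad against 0.840 needed, the arm is steady and both slates are in the tray, so I'm handing in.

```bash
python3 -c "
from bench import ctrl
print(ctrl.close_job())"
```

```text
the job is handed in; nothing more can be done
None
```

I handed the job in at about 10.6 s: both offcuts slid into the catch tray, and the arm still holds the bar at a measured tilt of 0.842 rad. The calculated angle for centring the hanger plate is 0.840 rad, and I measured the tilt from the wrist camera rather than seeing the inspection camera's own view.

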